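Take a blister pack off a bent display peg and file it in the carton

TASK

Take the narrower of the two hanging instrument packs off its display peg and stand it upright, tab up, in the empty compartment of the divided cardboard carton, putting it down gently. The wire pegs have been bent up or down in use, so ease the pack along and up over the upturned tip by feel, never loading the display stand with more than 10 N in all. Leave the other pack, the boxes in the carton and the other things on the table where they are.

Things in the scene. Friction and masses are not known exactly. Their poses are not given: they have to be found in the camera images.
- stand: Grey display stand, fixed: base 160 x 260 x 12 mm with two posts carrying a crossbar 260 long, z 161 to 179. Origin on the table below the middle of the bar's front face; +x into the bar, away from the pegs; y along it; z up. Two level steel wire pegs, 5 mm thick, stick out to -x at y = -70 and +70 mm, axis z 170 mm. Load limit 10 N in all (hanging packs' weight, 1 to 2.5 N, included).
- right_bend (a point): Point on the axis of the peg at the stand's y = -70 mm, 65 mm out from the bar. Up to here the peg is firm and true. Beyond, it runs 50 mm straight, then the tip turns up at 27 deg (23 mm further out, 12 mm up, 2.5 mm round end). All this front part is bent up or down at this point by an unmeasured angle up to 0.26 rad: the tip sits up to 19 mm higher or lower.
- left_bend (a point): The same point on the other peg, at the stand's y = +70 mm, made the same way but bent by its own unmeasured angle. Both pegs' front parts are springy, about 5 N per mm at the tip, up or down, and stiffer nearer the bend.
- narrow_tab (a point): The pack to move: centre of its grip tab (48 wide, 30 high, 8 mm thick). White card and clear pocket, two steel strips showing, 60 to 120 g. Hangs on one peg 42 mm in front of the bar, x (thickness) along the stand's x, y width, z up. Slot's upper edge is 33 mm below this point, underside 138 mm below.
- narrow_slot (a point): The same pack: centre of its hang slot, 20 mm wide (y) and 12.5 mm high, right through the 4 mm thick, 48 mm wide card, which reaches from 25 mm below to 24 mm above this point. At the start the slot's upper edge rests on the peg. Below the card is the pocket, 50 wide, 20 thick, 74 high.
- narrow_foot (a point): The same pack: centre of its underside (138 mm below the tab's centre).
- wide_tab (a point): The other pack, on the other peg: centre of its grip tab. Same heights, slot and tab, but its pocket is 88 mm wide, with four steel strips showing. To be left hanging.
- liner: Thin grey pad, 34 x 96 mm, 2 mm thick, fixed on the floor of the carton's empty compartment; it is where the pack must stand. Origin: centre of its underside, 4 mm above the table; x across the compartment (38 mm inside between its walls), y along it (102 mm inside). The walls and dividers are 4 mm thick and rise to 75 mm above the table.
- carton: Open cardboard carton, fixed, 130 x 110 x 75 mm, with two dividers making three compartments side by side along its x, at x = -42, 0 and +42 mm; two hold a white box, one is empty. Origin: centre of its underside; x across the compartments, y along them.
- filler1: White box 30 x 86 x 70 mm in one compartment of the carton (same heading as the carton); origin centre of its underside. Leave in place.
- filler2: White box like filler1, in another compartment. Leave in place.
- taperoll: Yellow ring, 90 mm across, 24 mm high, flat on the table; origin centre of its underside. Leave.
- dish: Steel bowl, 110 mm across, 35 mm high; origin centre of its underside. Leave.
- loosebox: White box 85 x 140 x 45 mm lying on the table; origin centre of its underside. Leave.
- marker: Marker pen, 14 mm thick, 135 mm long along its x; origin under its middle. Leave.

How it is judged:
By the outcome, as a careful person would: the job done as asked, in the order asked, and still so for the second after the job is handed in, with the robot touching nothing.
It also fails if it takes over 72 s, if anything falls off the work surface, if the arm or the gripper's body presses on something with over 40 N, if the wrist force passes 120 N, or if a joint passes its speed limit or range.

ROBOT

A 6-joint arm with a two-finger parallel gripper is mounted at the origin on the work surface. World frame = base frame: x ahead of the robot, y to its left, z up, the work surface at z = 0. Lengths are in mm, angles in rad, forces in N, time in s.
With the tool pointing down it reaches from about 275 to 750 mm from the base axis. Payload 10.2 kg.
Tool frame: the origin (TCP) lies between the finger pads; the fingertips stand 17 mm ahead of it and the grasp point (between the pads) lies 2 mm behind it; z points along the fingers, y is the line along which they close (so a half turn about z gives the same grasp; the last joint's range is limited). The gripper opens to 85 mm and grips with 20 to 120 N. Pads are 22 mm wide; open, the fingers measure 114 mm over their backs; the gripper's body (76 mm by 85 mm) begins 54 mm behind the grasp point. The pads swing forward as they close: fully open they stand 13 mm farther back than shut.
Start: joints at [0.928, 0.313, 1.498, -0, 1.331, -0.223], TCP at [213.991, 479.415, 248.294] pointing down, gripper open.
Joint ranges: [-2.94, 2.94], [-0.97, 2.17], [0.19, 2.56], [-1.23, 4.37], [0.02, 3.11], [-2.88, 2.88]. Speed limits (rad/s): [2.39, 2.39, 3.01, 3.14, 3.14, 3.14].

INTERFACE

Orientations are given as a unit quaternion [w, x, y, z].
In Python, from rig import * gives the robot as it stands.
- The arm moves only by the tool step_arm, never from a script. Its argument "commands" is text: rows parted by semicolons, each of 7 numbers parted by spaces: the opening, from 0 (shut) to 1 (fully open), then the shift along the tool's x, y, z in cm, then the turn, a rotation vector about the tool's x, y, z in rad. In form: hand x y z rx ry rz; .... A call has 1 to 20 rows; each row is the pose to reach, as a shift and turn from the pose commanded when the call began, along the tool's axes at that moment; what a row does not reach only later rows make up. A row lasts 1/12 s, in which the tool goes at most 41.7 mm and 7.16 degrees, less where a joint would pass 70% of its speed; a pose out of reach is approached as far as the arm can. A call with a gripper value outside its range is refused whole. The fingers move at their own pace and stop on an object; "newtons" is the grip in N (left out, the last holds). Time passes only in rows, so rows that repeat a pose let the fingers close. It gives the time, the measured TCP pose, the force, the opening and the grip force at its end, in the units of the state.
- sense(): the state, without advancing time (a new reading comes with each control period).
- capture(name): name is "scene" or "top" or "wrist"; returns the picture (384x512x3 uint8, red, green, blue); there is no depth.
- camera_model(name): a dict with "mtx" (3x3 intrinsics, pixels), "eye" and "rotation" of the camera in the world. Camera axes: x right, y down, z forward; pixel columns grow to the right and rows downward; lengths in mm; the calibration is good to about 2 mm. The wrist camera is an equidistant fisheye: a pixel r from the principal point sees the ray r / f radians off the axis. A picture is of the moment at which its call begins: read the wrist's pose just before it. camera_model takes no time and is no camera call; for the wrist camera it gives the pose at the moment of the call.
- finish_job(): hands the job in; it is judged then, once.
Trained networks look in the newest picture that a camera, given by its name, has taken for a name from the list of things; names that differ only in an ending like _2 or _b are one class to them, and where a whole thing is asked for, a point or a joint stands for the part that bears it (a point fixed in the world has none). Each returns a list of dicts, best first, with "score" (0 to 1); they miss things now and then, are a little off and sometimes report something else, mostly with a low value. They report only what shows in the picture. A call takes as long as a camera call.
- search_frame(camera, label): "rect" ([centre column, centre row, width, height] in pixels, round what is visible of it).
- trace(camera, label): "mask" (384x512 bool, what is visible of it) and "rect" ([centre column, centre row, width, height] in pixels, round what is visible of it).
- spot_point(camera, label): "xy" ([column, row] in pixels: a listed point, or the origin of a listed thing).
The state is a dict: "time_s": time; "joints": joint angles; "dq": joint speeds; "tau": joint torques, N m; "eef_pos": TCP position; "ee_rot": TCP orientation; "force": force on the tool from outside, world axes, zero at the start; "wrist_torque": the same for the moment, N m; "grip_width": opening from 0.0 (shut) to 1.0 (fully open); "grip_force": force on a finger pad.
Only numpy, scipy, OpenCV 4.12 (cv2) and the standard library are available. Lean on these libraries where they do the work, as an engineer would, in place of code of your own. Each camera call takes 0.05 s, during which the arm holds its last target. There are 200 camera calls.

## Working session

There is one attempt and no reset: what is moved stays moved. The work goes in short steps, Python scripts to look and compute and a tool call to move; the robot and the scene stay as the last step left them, time stands still between calls to the robot, and variables do not carry over. Pictures are saved under pics/ and viewed, at most 10 in all, crops included, and the job is handed in when it is done.

Besides the shell and the picture viewer there is one more tool, called after "Call:" by a JSON object that holds its "name" and its "arguments". step_arm: Moves the arm, as the interface text tells. Its arguments: {"type":"object","properties":{"commands":{"type":"string"},"newtons":{"type":"number"}},"required":["commands"]}

```bash
ls; mkdir -p pics
cat > h.py <<'E'
from rig import *
import numpy as np, cv2
from scipy.spatial.transform import Rotation as R
def snap(n,f=None):
    im=capture(n)
    if f: cv2.imwrite('pics/'+f,im[:,:,::-1])
    return im
def ray(cam,uv):
    m=camera_model(cam);K=np.array(m['mtx']);x=(uv[0]-K[0,2])/K[0,0];y=(uv[1]-K[1,2])/K[1,1]
    if cam=='wrist':
        t=np.hypot(x,y);d=np.array([x/t*np.sin(t),y/t*np.sin(t),np.cos(t)]) if t>1e-9 else np.array([0,0,1.])
    else: d=np.array([x,y,1.])
    d=np.array(m['rotation'])@d
    return np.array(m['eye']),d/np.linalg.norm(d)
def proj(cam,p):
    m=camera_model(cam);K=np.array(m['mtx']);c=np.array(m['rotation']).T@(np.array(p)-m['eye'])
    if cam=='wrist':
        r=np.hypot(c[0],c[1]);t=np.arctan2(r,c[2]);a=c[0]/r*t;b=c[1]/r*t
    else: a,b=c[0]/c[2],c[1]/c[2]
    return np.array([K[0,0]*a+K[0,2],K[1,1]*b+K[1,2]])
def atz(cam,uv,z):
    e,d=ray(cam,uv);return e+d*(z-e[2])/d[2]
def tri(rs):
    A=np.zeros((3,3));b=np.zeros(3)
    for e,d in rs:
        P=np.eye(3)-np.outer(d,d);A+=P;b+=P@e
    p=np.linalg.solve(A,b);return p,[round(float(np.linalg.norm((np.eye(3)-np.outer(d,d))@(p-e))),1) for e,d in rs]
E
cat > a.py <<'E'
from h import *
np.set_printoptions(precision=1,suppress=True)
ims=[snap(c,c+'0.png') for c in('scene','top')]
print(sense()['time_s'])
for c in('scene','top'):
    m=camera_model(c);print(c,np.array(m['eye']),np.array(m['rotation']).round(2).tolist(),m['mtx'][0][0])
    for l in 'stand right_bend left_bend narrow_tab narrow_slot narrow_foot wide_tab liner carton filler1 filler2 taperoll dish loosebox marker'.split():
        r=spot_point(c,l);print(l,[(np.round(q['xy'],1).tolist(),round(q['score'],2)) for q in r[:3]])
E
python3 a.py; python3 -c "
import cv2,numpy as np
a=cv2.imread('pics/scene0.png');cv2.imwrite('pics/sc.png',cv2.resize(a,(768,576)))
a=cv2.imread('pics/top0.png');cv2.imwrite('pics/tp.png',cv2.resize(a,(768,576)))"
```

```text
pics
0.1
scene [1387.9 -541.4  916.7] [-0.38, 0.79, 0.43, -0.2] 354.345187623277
stand [([304.7, 211.3], 0.69)]
right_bend [([287.4, 175.4], 0.61)]
left_bend [([315.8, 164.2], 0.84)]
narrow_tab [([289.6, 180.5], 0.57), ([291.3, 168.4], 0.56)]
narrow_slot [([289.7, 180.4], 0.79), ([194.0, 217.5], 0.39)]
narrow_foot [([289.9, 201.7], 0.67)]
wide_tab [([322.7, 157.4], 0.95)]
liner [([330.9, 168.3], 0.66)]
carton [([198.4, 227.3], 0.8), ([305.8, 212.4], 0.43)]
filler1 [([197.0, 228.2], 0.7), ([191.4, 218.4], 0.44)]
filler2 [([197.0, 228.2], 0.7), ([191.4, 218.4], 0.44)]
taperoll [([234.0, 195.3], 0.67)]
dish [([172.1, 284.4], 0.59), ([290.3, 181.9], 0.18)]
loosebox [([116.9, 247.2], 0.73)]
marker [([331.4, 166.4], 0.39)]
top [ 497.4    7.5 1309.2] [-0.02, 0.71, -0.7, 0.03] 418.3343357266135
stand [([194.9, 169.0], 0.95)]
right_bend [([210.4, 182.4], 0.95)]
left_bend [([158.0, 184.8], 0.97)]
narrow_tab [([318.1, 209.5], 0.51), ([213.6, 171.0], 0.45)]
narrow_slot [([213.7, 173.5], 0.64)]
narrow_foot [([211.2, 179.8], 0.54), ([315.9, 237.8], 0.22)]
wide_tab [([162.0, 174.0], 0.54)]
liner [([319.1, 206.4], 0.75)]
carton [([319.6, 223.5], 0.9)]
filler1 [([320.3, 226.2], 0.87), ([317.8, 239.1], 0.59), ([213.5, 170.4], 0.49)]
filler2 [([320.3, 226.2], 0.87), ([317.8, 239.1], 0.59), ([213.5, 170.4], 0.49)]
taperoll [([249.8, 245.4], 0.55)]
dish [([374.6, 165.6], 0.89), ([213.8, 175.6], 0.39)]
loosebox [([407.5, 242.4], 0.9), ([314.0, 238.8], 0.64)]
marker [([105.6, 232.8], 0.51), ([212.7, 174.3], 0.42)]
```

View pics/sc.png

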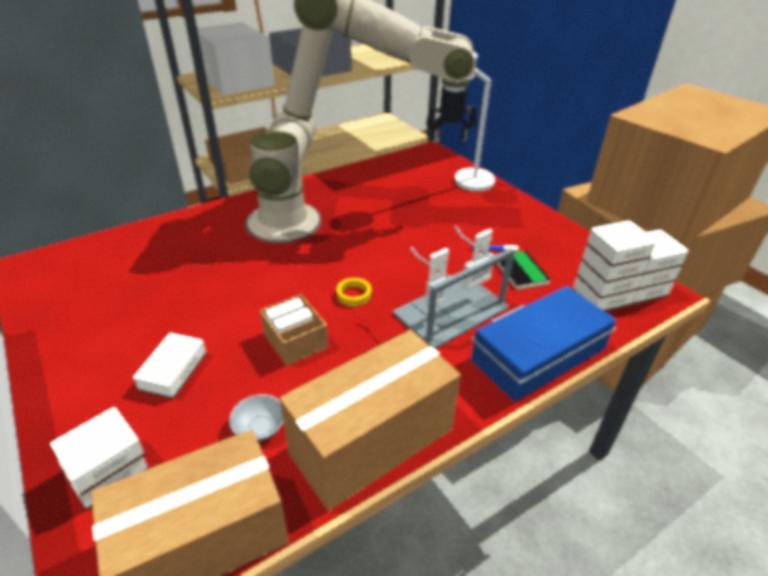

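View pics/tp.png

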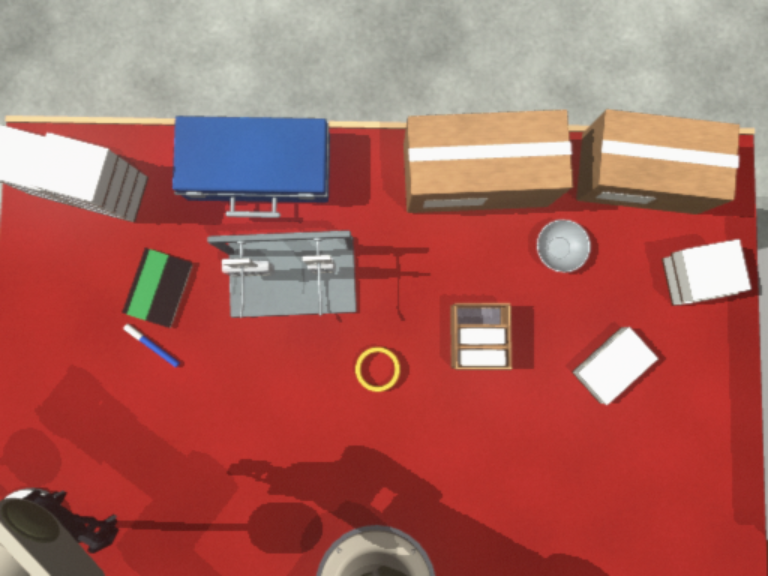

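The scene view shows the narrow pack on the right peg, at about (437,265) in the enlarged picture. The carton is at (295,330) with its far compartment empty. The top view shows the narrow tab at (318,262) and the empty compartment at (482,315), also in enlarged pixels.

```bash
cat > b.py <<'E'
from h import *
np.set_printoptions(precision=1,suppress=True)
T={'stand':(194.9,169.0,0),'right_bend':(210.4,182.4,170),'left_bend':(158,184.8,170),'narrow_tab':(213.6,171,210),'slot':(213.7,173.5,166),'wide_tab':(162,174,205),'liner':(319.1,206.4,4),'carton':(319.6,223.5,0),'barL':(207/1.5,239/1.5,179),'barR':(351/1.5,233/1.5,179),'tape':(378/1.5,370/1.5,12)}
for k,(u,v,z) in T.items(): print(k,atz('top',(u,v),z))
S={'right_bend':(287.4,175.4),'left_bend':(315.8,164.2),'narrow_tab':(291.3,168.4),'wide_tab':(322.7,157.4)}
for k in S: print(k,tri([ray('top',T[k][:2]),ray('scene',S[k])]))
c=capture('top')
for l in('carton','stand','liner'):
    for q in trace('top',l)[:1]:
        n=q['mask'].astype(np.uint8);r=cv2.minAreaRect(cv2.findNonZero(n));print(l,q['score'],[atz('top',p,75 if l=='carton' else 12 )[:2] for p in cv2.boxPoints(r)])
m=camera_model('wrist');print(m['eye'],m['mtx'],m['rotation']);s=sense();print(s['eef_pos'],s['ee_rot'],s['joints'],s['force'],R.from_quat(np.roll(s['ee_rot'],-1)).as_matrix())
E
python3 b.py
```

```text
Traceback (most recent call last):
  File "b.py", line 4, in <module>
    for k,(u,v,z) in T.items(): print(k,atz('top',(u,v),z))
                                        ~~~^^^^^^^^^^^^^^^
  File "h.py", line 22, in atz
    e,d=ray(cam,uv);return e+d*(z-e[2])/d[2]
        ~~~^^^^^^^^
  File "h.py", line 13, in ray
    d=np.array(m['rotation'])@d
      ~~~~~~~~~~~~~~~~~~~~~~~^~
ValueError: matmul: Input operand 1 has a mismatch in its core dimension 0, with gufunc signature (n?,k),(k,m?)->(n?,m?) (size 3 is different from 4)
```

```bash
sed -i "s/np.array(m\['rotation'\])/Q(m['rotation'])/g" h.py
cat >> h.py <<'E'
def Q(q): return R.from_quat(np.roll(q,-1)).as_matrix()
E
python3 b.py
```

```text
stand [677.5 181.4   0. ]
right_bend [617.9 115.6 170. ]
left_bend [609.1 258.4 170. ]
narrow_tab [644.1 104.  210. ]
slot [643.  107.5 166. ]
wide_tab [634.6 241.  205. ]
liner [ 565.1 -209.9    4. ]
carton [ 511.8 -212.2    0. ]
barL [677.  312.8 179. ]
barR [692.1  52.1 179. ]
tape [437.5  -1.7  12. ]
right_bend (array([616.6, 114. , 174. ]), [1.5, 1.5])
left_bend (array([607.7, 256.8, 164.6]), [3.4, 3.4])
narrow_tab (array([642.7, 103.4, 223.7]), [0.7, 0.7])
wide_tab (array([637. , 243.7, 214.6]), [5.7, 5.7])
carton 0.56 [array([ 573.6, -141.4]), array([ 575.4, -263. ]), array([ 451.7, -262.8]), array([ 450.1, -142.1])]
stand 0.97 [array([712.5, 358.6]), array([727.1,  56.3]), array([553.2,  47.7]), array([539.2, 347. ])]
liner 0.53 [array([ 568.4, -164.6]), array([ 569.6, -248.7]), array([ 538.5, -248.7]), array([ 537.3, -164.8])]
[138.1 513.  374.5] [[297.3   0.  257.4]
 [  0.  297.3 193.3]
 [  0.    0.    1. ]] [0.1 0.8 0.5 0.1]
[214.  479.4 248.3] [-0.   0.2  1.   0. ] [ 0.9  0.3  1.5  0.   1.3 -0.2] [0.3 0.4 0. ] [[-0.9  0.4 -0. ]
 [ 0.4  0.9  0. ]
 [ 0.   0.  -1. ]]
```

```bash
cat >> h.py <<'E'
def tgt(p,yaw,tilt=None):
    """shift (cm) and rotvec from present measured pose to p, tool down with tool x at heading yaw"""
    s=sense();M=Q(s['ee_rot']);x=np.array([np.cos(yaw),np.sin(yaw),0]);z=np.array([0,0,-1.]);G=np.c_[x,np.cross(z,x),z]
    if tilt is not None: G=G@R.from_rotvec(tilt).as_matrix()
    print('shift',(M.T@(np.array(p)-s['eef_pos'])/10).round(2),'rot',R.from_matrix(M.T@G).as_rotvec().round(3))
E
python3 - <<'E'
from h import *
np.set_printoptions(precision=2,suppress=True)
s=sense();M=Q(s['ee_rot']);m=camera_model('wrist')
print(M.T@Q(m['rotation']),M.T@(np.array(m['eye'])-s['eef_pos']))
tgt((214,479,350),np.pi/2+.06);tgt((590,90,330),np.pi/2+.06)
E
```

```text
[[-0.   -0.95 -0.32]
 [ 1.   -0.   -0.  ]
 [-0.   -0.32  0.95]] [  82.98   -0.28 -126.24]
shift [ -0.02  -0.04 -10.17] rot [ 0.   -0.    1.09]
shift [-50.21 -20.24  -8.17] rot [ 0.   -0.    1.09]
```

Call:
{"name": "step_arm", "arguments": {"commands": "1 0 0 -4 0 0 0.12; 1 0 0 -8 0 0 0.24; 1 -4 -1.6 -8.2 0 0 0.36; 1 -8 -3.2 -8.2 0 0 0.48; 1 -12 -4.8 -8.2 0 0 0.6; 1 -16 -6.4 -8.2 0 0 0.72; 1 -20 -8 -8.2 0 0 0.84; 1 -24 -9.6 -8.2 0 0 0.96; 1 -28 -11.2 -8.2 0 0 1.09; 1 -32 -12.8 -8.2 0 0 1.09; 1 -36 -14.4 -8.2 0 0 1.09; 1 -40 -16 -8.2 0 0 1.09; 1 -44 -17.6 -8.2 0 0 1.09; 1 -47.5 -19.2 -8.2 0 0 1.09; 1 -50.2 -20.2 -8.2 0 0 1.09; 1 -50.2 -20.2 -8.2 0 0 1.09; 1 -50.2 -20.2 -8.2 0 0 1.09; 1 -50.2 -20.2 -8.2 0 0 1.09"}}

```text
time_s: 3.3
eef_pos: [589.9, 90.6, 330.2]
ee_rot: [-0.0, 0.685, 0.728, -0.0]
force: [-0.1, 0.4, 0.1]
grip_width: 0.997
grip_force: 0.0
```

```bash
cat > c.py <<'E'
import sys
from h import *
np.set_printoptions(precision=1,suppress=True)
s=sense();print(s['time_s'],s['eef_pos'],s['joints'],s['force'])
im=snap('wrist',sys.argv[1]);a=cv2.imread('pics/'+sys.argv[1]);cv2.imwrite('pics/'+sys.argv[1],cv2.resize(a,(768,576)))
for l in 'stand right_bend left_bend narrow_tab narrow_slot narrow_foot wide_tab'.split():
    print(l,[(q['xy'],round(q['score'],2)) for q in spot_point('wrist',l)[:2]])
E
python3 c.py w1.png
```

```text
3.3 [589.9  90.6 330.2] [-0.   0.4  1.1  0.   1.6 -0.1] [-0.1  0.4  0.1]
stand [([318.9, 90.2], 0.77)]
right_bend [([287.1, 159.3], 0.95), ([307.0, 159.9], 0.43)]
left_bend [([284.7, 19.7], 0.81)]
narrow_tab [([313.2, 170.3], 0.85)]
narrow_slot [([305.7, 160.3], 0.64), ([208.8, 300.7], 0.47)]
narrow_foot [([294.2, 145.6], 0.92)]
wide_tab [([316.7, 10.9], 0.66), ([210.0, 300.4], 0.54)]
```

View pics/w1.png

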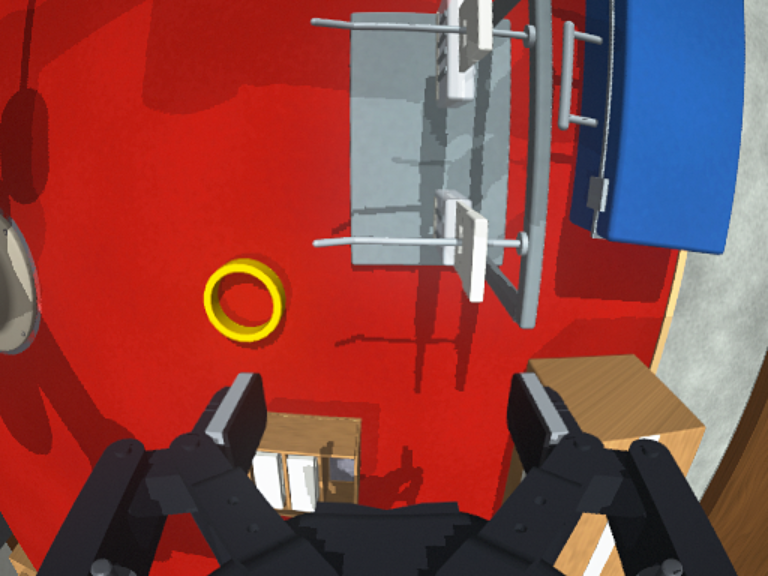

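The right peg's tip shows at (316,243), its collar at (523,242) and the narrow tab at (475,255), in enlarged pixels. I'll take a second view from the side to get heights.

Call:
{"name": "step_arm", "arguments": {"commands": "1 3 -1.5 0 0 0 0; 1 6.5 -3 0 0 0 0; 1 9.8 -4.4 1 0 0 0; 1 9.8 -4.4 5 0 0 0; 1 9.8 -4.4 9 0 0 0; 1 9.8 -4.4 9 0 0 0; 1 9.8 -4.4 9 0 0 0; 1 9.8 -4.4 9 0 0 0"}}

```text
time_s: 4.37
eef_pos: [541.2, 185.4, 242.9]
ee_rot: [0.001, 0.685, 0.728, 0.001]
force: [-1.4, -0.0, 1.3]
grip_width: 0.999
grip_force: 0.0
```

```bash
python3 c.py w2.png
```

```text
4.3667 [541.2 185.4 242.9] [0.1 0.4 1.4 0.  1.4 0.1] [-1.4 -0.   1.3]
stand [([358.0, 169.0], 0.7)]
right_bend [([340.0, 295.1], 0.58)]
left_bend [([357.5, 127.7], 0.84), ([357.3, 169.0], 0.54)]
narrow_tab [([356.1, 129.4], 0.58)]
narrow_slot []
narrow_foot [([334.8, 244.0], 0.98), ([182.6, 280.3], 0.47)]
wide_tab [([414.3, 138.4], 0.69)]
```

View pics/w2.png

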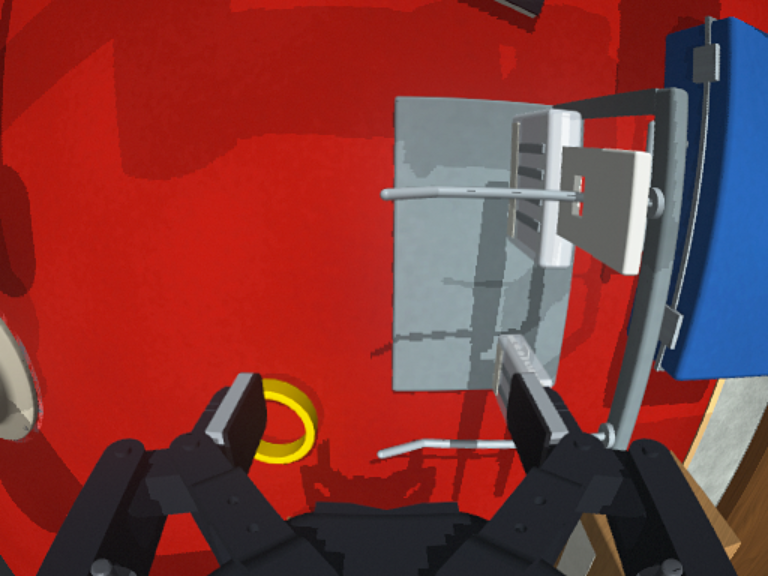

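```bash
cat > f.py <<'E'
from h import *
from scipy.optimize import least_squares
np.set_printoptions(precision=3,suppress=True)
# camera poses of views 1,2 from tool poses
rel=np.array([82.98,-.28,-126.24]);
m=camera_model('wrist');s=sense();C=Q(s['ee_rot']).T@Q(m['rotation']);K=np.array(m['mtx'])
P=[([589.9,90.6,330.2],[0,.685,.728,0]),([541.2,185.4,242.9],[.001,.685,.728,.001])]
P=[(np.array(p)+Q(q)@rel,Q(q)@C) for p,q in P]
def pj(v,p):
    c=P[v][1].T@(p-P[v][0]);r=np.hypot(c[0],c[1]);t=np.arctan2(r,c[2])
    return K[:2,2]+297.3*t*c[:2]/r
O=[(0,'R',73,12,316,243),(0,'R',50,0,358,240),(0,'R',-62,0,523,242),(0,'L',73,12,315,21),(0,'L',-62,0,530,35),
(1,'R',73,12,380,455),(1,'R',50,0,425,442),(1,'R',-62,0,609,436),(1,'L',73,12,386,194),(1,'L',50,0,437,190),(1,'L',-62,0,654,202)]
def pt(a,side,d,h):
    b=0 if d<0 else a[3 if side=='R' else 4]
    l=np.array([-65-(d*np.cos(b)-h*np.sin(b)),-70 if side=='R' else 70,170+d*np.sin(b)+h*np.cos(b)])
    c,s_=np.cos(a[2]),np.sin(a[2]);return np.array([a[0]+c*l[0]-s_*l[1],a[1]+s_*l[0]+c*l[1],l[2]])
f=lambda a:np.concatenate([pj(v,pt(a,sd,d,h))-np.array([u,w])/1.5 for v,sd,d,h,u,w in O])
r=least_squares(f,[678,188,.06,0,0],loss='soft_l1');print(r.x);print(f(r.x).reshape(-1,2))
a=r.x;print([pt(a,'R',*q) for q in((-62,0),(0,0),(50,0),(73,12))])
E
python3 f.py
python3 - <<'E'
import cv2,numpy as np
a=cv2.imread('pics/w2.png')[390:490,340:640];b=cv2.imread('pics/w1.png')[180:310,290:550]
a=cv2.resize(a,(780,260));b=cv2.resize(b,(640,320))
o=np.zeros((580,780,3),np.uint8);o[:260]=a;o[260:,:640]=b;cv2.imwrite('pics/cr.png',o)
E
```

```text
[678.816 186.415   0.059  -0.067   0.05 ]
[[ 1.325  0.073]
 [-1.567 -0.356]
 [-1.022  0.201]
 [ 0.208  0.938]
 [-1.352  0.324]
 [ 2.514 -0.371]
 [ 0.359  0.333]
 [-2.106 -1.421]
 [ 0.644 -0.595]
 [ 0.322  0.28 ]
 [-1.517 -0.096]]
[array([679.916, 116.359, 170.   ]), array([618.023, 112.732, 170.   ]), array([568.22 , 109.813, 166.657]), array([544.51 , 108.423, 177.093])]
```

View pics/cr.png

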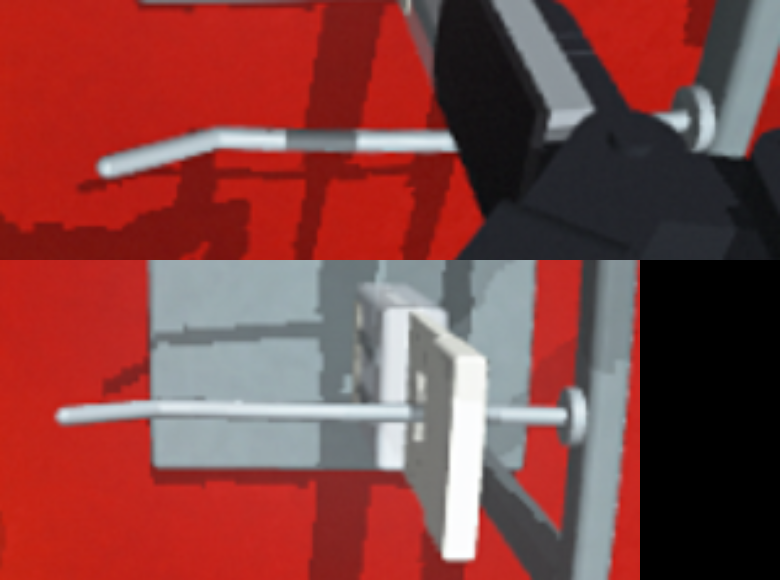

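```bash
python3 - <<'E'
s=open('f.py').read()
i=s.index('O=[');j=s.index('def pt')
s=s[:i]+'''O=[(0,'R',75,13,315,243),(0,'R',50,0,351,240.3),(0,'R',-61,0,521,243),(0,'L',75,13,312,21),(0,'L',-61,0,529,35),
(1,'R',75,13,378.5,455),(1,'R',50,0,424,443),(1,'R',-61,0,605.5,436.2),(1,'L',75,13,382,194),(1,'L',50,0,437,190),(1,'L',-61,0,654,202)]
'''+s[j:]+'''
def un(v,u,w,z):
    x=(np.array([u,w])/1.5-K[:2,2])/297.3;t=np.hypot(*x);d=P[v][1]@np.r_[x/t*np.sin(t),np.cos(t)];return P[v][0]+d*(z-P[v][0][2])/d[2]
Rz=R.from_rotvec([0,0,a[2]]).as_matrix()
for q in((477.7,259),(479,217),(474,302)): 
    p=un(0,*q,220);print('tabtop',p,Rz.T@(p-[a[0],a[1],0]))
for q in((515,444.2),(424,443),(480,442.5)):  # intersect ray with peg plane
    e=P[1][0];d=un(1,*q,150)-e;e2=Rz.T@(e-[a[0],a[1],0]);d2=Rz.T@d;print(e2+d2*(-70-e2[1])/d2[1])
'''
open('f.py','w').write(s)
E
python3 f.py
```

```text
[678.724 186.027   0.055  -0.066   0.05 ]
[[-0.625  0.176]
 [ 2.722 -0.582]
 [-0.985 -0.144]
 [ 0.046  0.599]
 [-1.508  0.572]
 [ 0.554  0.225]
 [ 0.598 -0.321]
 [-1.136 -1.089]
 [ 0.399 -0.599]
 [ 0.549  0.233]
 [-2.446  0.295]]
[array([679.568, 115.968, 170.   ]), array([617.662, 112.567, 170.   ]), array([567.845, 109.83 , 166.712]), array([544.141, 108.528, 177.174])]
tabtop [639.134 114.871 220.   ] [-43.433 -68.878 220.   ]
tabtop [637.226 138.422 220.   ] [-44.047 -45.257 220.   ]
tabtop [640.121  89.46  220.   ] [-43.841 -94.304 220.   ]
[-62.927 -70.    171.684]
[-115.437  -70.     167.149]
[-83.145 -70.    168.295]
```

```bash
python3 -c "
from h import *
tgt((640,114.5,270),np.pi/2+.055);tgt((541,185,290),np.pi/2+.055)"
```

```text
shift [-7.69  9.52 -2.92] rot [ 0.001 -0.     0.006]
shift [-0.05  0.07 -4.92] rot [ 0.001 -0.     0.006]
```

Call:
{"name": "step_arm", "arguments": {"commands": "0.4 0 0 -4 0 0 0; 0.4 -3 3.7 -5 0 0 0.006; 0.4 -6 7.4 -5 0 0 0.006; 0.4 -7.7 9.5 -4 0 0 0.006; 0.4 -7.7 9.5 -2.9 0 0 0.006; 0.4 -7.7 9.5 -2.9 0 0 0.006; 0.4 -7.7 9.5 -2.9 0 0 0.006; 0.4 -7.7 9.5 -2.9 0 0 0.006"}}

```text
time_s: 5.43
eef_pos: [639.3, 115.2, 270.6]
ee_rot: [0.0, 0.687, 0.727, 0.001]
force: [-0.1, 0.1, -0.2]
grip_width: 0.404
grip_force: 0.0
```

```bash
python3 c.py w3.png; python3 -c "
from h import *
print(proj('wrist',[640,114.5,220])*1.5, sense()['force'])
tgt((640,114.5,206),np.pi/2+.055)"
```

```text
5.4333 [639.3 115.2 270.6] [-0.   0.6  1.   0.   1.5 -0.1] [-0.1  0.1 -0.2]
stand [([288.3, 108.0], 0.65), ([174.3, 326.9], 0.64)]
right_bend [([231.9, 201.8], 0.71)]
left_bend [([224.7, 27.1], 0.85)]
narrow_tab [([255.9, 220.2], 0.72)]
narrow_slot [([253.9, 204.0], 0.79)]
narrow_foot [([258.5, 169.2], 0.88)]
wide_tab [([254.6, 11.0], 0.78)]
[388.44877998 340.43439929] [ 0.84887155 -0.44944334  0.1268349 ]
shift [-0.01  0.04  6.36] rot [0. 0. 0.]
```

View pics/w3.png

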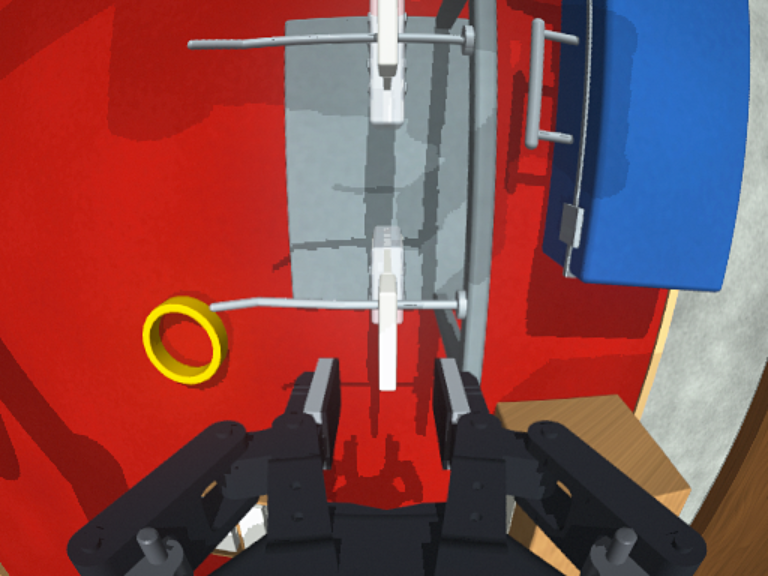

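The tab at (388,335) lies centred between the fingers, which meet around (388,400). I'll descend and close.

Call:
{"name": "step_arm", "arguments": {"commands": "0.4 0 0 2 0 0 0; 0.4 0 0 4 0 0 0; 0.4 0 0 5.5 0 0 0; 0.4 0 0 6.4 0 0 0; 0.4 0 0 6.4 0 0 0; 0.4 0 0 6.4 0 0 0; 0.3 0 0 6.4 0 0 0; 0.2 0 0 6.4 0 0 0; 0.12 0 0 6.4 0 0 0; 0.06 0 0 6.4 0 0 0; 0 0 0 6.4 0 0 0; 0 0 0 6.4 0 0 0; 0 0 0 6.4 0 0 0; 0 0 0 6.4 0 0 0", "newtons": 30}}

```text
time_s: 7.0
eef_pos: [639.9, 114.4, 205.9]
ee_rot: [0.0, 0.687, 0.726, 0.0]
force: [-0.8, 0.1, 5.3]
grip_width: 0.088
grip_force: 34.9
```

```bash
cat > s.py <<'E'
from h import *
np.set_printoptions(precision=2,suppress=True)
s=sense();print(s['time_s'],np.array(s['eef_pos']),np.array(s['force']),np.array(s['wrist_torque']),s['grip_width'],s['grip_force'])
a=[678.72,186.03,.055];p=R.from_rotvec([0,0,a[2]]).as_matrix().T@(np.array(s['eef_pos'])-[a[0],a[1],0]);print('stand frame',p)
E
python3 s.py
```

```text
7.0 [639.88 114.44 205.87] [-0.81  0.08  5.28] [0.02 0.11 0.02] 0.08772644723438117 34.88697409629822
stand frame [-42.71 -69.35 205.87]
```

Call:
{"name": "step_arm", "arguments": {"commands": "0 0 0 -0.1 0 0 0; 0 0 0 -0.2 0 0 0; 0 0 0 -0.2 0 0 0; 0 0 0 -0.2 0 0 0; 0 0 0 -0.2 0 0 0"}}

```text
time_s: 7.42
eef_pos: [639.6, 114.4, 206.9]
ee_rot: [-0.0, 0.687, 0.726, -0.0]
force: [0.1, 0.4, -0.6]
grip_width: 0.092
grip_force: 34.2
```

```bash
python3 s.py
```

```text
7.4167 [639.58 114.42 206.9 ] [ 0.1   0.37 -0.6 ] [ 0.   -0.01 -0.01] 0.0919952458990905 34.188677072525024
stand frame [-43.02 -69.35 206.9 ]
```

Call:
{"name": "step_arm", "arguments": {"commands": "0 0 0 -0.1 0 0 0; 0 0 0 -0.2 0 0 0; 0 0 0 -0.25 0 0 0; 0 0 0 -0.25 0 0 0; 0 0 0 -0.25 0 0 0; 0 0 0 -0.25 0 0 0"}}

```text
time_s: 7.92
eef_pos: [639.7, 114.4, 209.8]
ee_rot: [-0.0, 0.687, 0.726, -0.0]
force: [0.2, -0.0, -0.9]
grip_width: 0.088
grip_force: 34.2
```

```bash
python3 s.py; python3 -c "
from h import *
import time
print([np.round(sense()['force'],2).tolist() for _ in range(3)])"
```

```text
7.9167 [639.68 114.43 209.77] [ 0.24 -0.01 -0.86] [ 0.04  0.01 -0.03] 0.08784692485013729 34.187970757484436
stand frame [-42.92 -69.35 209.77]
[[0.24, -0.01, -0.86], [0.24, -0.01, -0.86], [0.24, -0.01, -0.86]]
```

Call:
{"name": "step_arm", "arguments": {"commands": "0 0 -0.4 0 0 0 0; 0 0 -0.8 0 0 0 0; 0 0 -1.2 0 0 0 0; 0 0 -1.6 0 0 0 0; 0 0 -2 0 0 0 0; 0 0 -2.4 0.01 0 0 0; 0 0 -2.8 0.04 0 0 0; 0 0 -3.2 0.06 0 0 0; 0 0 -3.2 0.06 0 0 0; 0 0 -3.2 0.06 0 0 0"}}

```text
time_s: 8.75
eef_pos: [607.6, 112.7, 209.3]
ee_rot: [0.0, 0.687, 0.726, 0.0]
force: [0.1, -0.0, -0.8]
grip_width: 0.088
grip_force: 34.1
```

```bash
python3 s.py
```

```text
8.75 [607.64 112.67 209.33] [ 0.11 -0.05 -0.81] [-0.02 -0.06 -0.02] 0.08847181746639403 34.137720465660095
stand frame [-75.   -69.34 209.33]
```

Call:
{"name": "step_arm", "arguments": {"commands": "0 0 -0.4 0.03 0 0 0; 0 0 -0.8 0.05 0 0 0; 0 0 -1.2 0.08 0 0 0; 0 0 -1.6 0.11 0 0 0; 0 0 -2 0.13 0 0 0; 0 0 -2.4 0.16 0 0 0; 0 0 -2.8 0.19 0 0 0; 0 0 -3.2 0.21 0 0 0; 0 0 -3.2 0.21 0 0 0; 0 0 -3.2 0.21 0 0 0"}}

```text
time_s: 9.58
eef_pos: [575.7, 110.9, 207.2]
ee_rot: [0.0, 0.687, 0.726, 0.0]
force: [0.3, 0.3, -0.3]
grip_width: 0.088
grip_force: 34.1
```

```bash
python3 s.py
```

```text
9.5833 [575.71 110.89 207.25] [ 0.33  0.32 -0.28] [0.06 0.02 0.01] 0.08792989372054895 34.13838565349579
stand frame [-106.98  -69.36  207.25]
```

Call:
{"name": "step_arm", "arguments": {"commands": "0 0 0 -0.05 0 0 0; 0 0 0 -0.1 0 0 0; 0 0 0 -0.1 0 0 0; 0 0 0 -0.1 0 0 0"}}

```text
time_s: 9.92
eef_pos: [575.9, 110.9, 208.1]
ee_rot: [0.0, 0.687, 0.726, -0.0]
force: [-0.8, 0.1, -0.7]
grip_width: 0.087
grip_force: 34.1
```

```bash
python3 s.py
```

```text
9.9167 [575.89 110.88 208.08] [-0.84  0.11 -0.74] [-0.   -0.06  0.02] 0.0870423080758111 34.1386342048645
stand frame [-106.8   -69.38  208.08]
```

Call:
{"name": "step_arm", "arguments": {"commands": "0 0 0 -0.05 0 0 0; 0 0 0 -0.1 0 0 0; 0 0 0 -0.1 0 0 0; 0 0 0 -0.1 0 0 0"}}

```text
time_s: 10.25
eef_pos: [575.8, 110.9, 209.1]
ee_rot: [0.0, 0.687, 0.726, 0.0]
force: [-0.7, -0.4, -1.3]
grip_width: 0.086
grip_force: 34.1
```

```bash
python3 s.py
```

```text
10.25 [575.82 110.91 209.12] [-0.68 -0.36 -1.32] [ 0.02 -0.    0.03] 0.08571847070292533 34.13846433162689
stand frame [-106.87  -69.35  209.12]
```

Call:
{"name": "step_arm", "arguments": {"commands": "0 0 0 -0.05 0 0 0; 0 0 0 -0.1 0 0 0; 0 0 0 -0.1 0 0 0; 0 0 0 -0.1 0 0 0"}}

```text
time_s: 10.58
eef_pos: [575.8, 110.9, 210.1]
ee_rot: [-0.0, 0.687, 0.726, -0.0]
force: [0.8, 0.9, -2.2]
grip_width: 0.093
grip_force: 34.1
```

Call:
{"name": "step_arm", "arguments": {"commands": "0 0 0 -0.03 0 0 0; 0 0 0 -0.06 0 0 0; 0 0 0 -0.06 0 0 0; 0 0 0 -0.06 0 0 0"}}

```text
time_s: 10.92
eef_pos: [575.7, 110.9, 210.5]
ee_rot: [-0.0, 0.687, 0.726, -0.0]
force: [-0.6, 0.5, -3.0]
grip_width: 0.088
grip_force: 33.9
```

Call:
{"name": "step_arm", "arguments": {"commands": "0 0 0 0.2 0 0 0; 0 0 0 0.4 0 0 0; 0 0 -0.2 0.43 0 0 0; 0 0 -0.4 0.44 0 0 0; 0 0 -0.6 0.45 0 0 0; 0 0 -0.8 0.44 0 0 0; 0 0 -1 0.38 0 0 0; 0 0 -1.2 0.3 0 0 0; 0 0 -1.4 0.22 0 0 0; 0 0 -1.4 0.22 0 0 0; 0 0 -1.4 0.22 0 0 0; 0 0 -1.4 0.22 0 0 0"}}

```text
time_s: 11.92
eef_pos: [561.9, 110.1, 208.5]
ee_rot: [0.0, 0.687, 0.726, 0.0]
force: [0.2, 0.4, -0.5]
grip_width: 0.087
grip_force: 34.1
```

```bash
python3 s.py
```

```text
11.9167 [561.87 110.11 208.52] [ 0.17  0.44 -0.52] [ 0.02 -0.05  0.02] 0.0874212338367623 34.1436767578125
stand frame [-120.84  -69.38  208.52]
```

Call:
{"name": "step_arm", "arguments": {"commands": "0 0 -0.2 -0.08 0 0 0; 0 0 -0.4 -0.16 0 0 0; 0 0 -0.6 -0.24 0 0 0; 0 0 -0.8 -0.33 0 0 0; 0 0 -1 -0.41 0 0 0; 0 0 -1 -0.41 0 0 0; 0 0 -1 -0.41 0 0 0; 0 0 -1 -0.41 0 0 0"}}

```text
time_s: 12.58
eef_pos: [551.9, 109.6, 212.6]
ee_rot: [0.0, 0.687, 0.726, 0.0]
force: [-0.8, 0.3, -1.1]
grip_width: 0.088
grip_force: 34.1
```

```bash
python3 s.py
```

```text
12.5833 [551.86 109.56 212.58] [-0.82  0.31 -1.12] [-0.06 -0.    0.02] 0.0882646736785888 34.143662452697754
stand frame [-130.87  -69.39  212.58]
```

Call:
{"name": "step_arm", "arguments": {"commands": "0 0 -0.2 -0.08 0 0 0; 0 0 -0.4 -0.16 0 0 0; 0 0 -0.6 -0.24 0 0 0; 0 0 -0.8 -0.32 0 0 0; 0 0 -1 -0.39 0 0 0; 0 0 -1.2 -0.43 0 0 0; 0 0 -1.2 -0.43 0 0 0; 0 0 -1.2 -0.43 0 0 0"}}

```text
time_s: 13.25
eef_pos: [539.8, 108.9, 217.0]
ee_rot: [0.0, 0.687, 0.726, 0.0]
force: [0.3, 0.3, -1.5]
grip_width: 0.091
grip_force: 34.1
```

```bash
python3 s.py
```

```text
13.25 [539.79 108.91 216.97] [ 0.32  0.26 -1.51] [-0.   -0.02 -0.01] 0.09117246829207934 34.14121091365814
stand frame [-142.96  -69.37  216.97]
```

Call:
{"name": "step_arm", "arguments": {"commands": "0 0 -0.3 0 0 0 0; 0 0 -0.7 0 0 0 0; 0 0 -1.2 0 0 0 0; 0 0 -2 0 0 0 0; 0 0 -3.5 -0.5 0 0 0; 0 0 -5 -2.5 0 0 0; 0 0 -6.2 -5.5 0 0 0; 0 -2 -6.2 -9 0 0 0; 0 -5 -6.2 -9.3 0 0 0; 0 -8.5 -6.2 -9.3 0 0 0; 0 -12 -6.2 -9.3 0 0 0; 0 -15.5 -6.2 -9.3 0 0 0; 0 -19 -6.2 -9.3 0 0 0; 0 -22.5 -6.2 -9.3 0 0 0; 0 -26 -6.2 -9.3 0 0 0; 0 -29.5 -6.2 -9.3 0 0 0; 0 -33 -6.2 -9.3 0 0 0; 0 -36 -6.2 -9.3 0 0 0; 0 -38.5 -6.2 -9.3 0 0 0; 0 -39.6 -6.2 -9.3 0 0 0"}}

```text
time_s: 14.92
eef_pos: [498.9, -292.4, 309.3]
ee_rot: [-0.0, 0.688, 0.725, -0.0]
force: [0.0, -0.1, -1.0]
grip_width: 0.085
grip_force: 34.1
```

Call:
{"name": "step_arm", "arguments": {"commands": "0 0 0 0 0 0 0; 0 0 0 0 0 0 0; 0 0 0 0 0 0 0; 0 0 0 0 0 0 0"}}

```text
time_s: 15.25
eef_pos: [499.9, -288.5, 310.3]
ee_rot: [0.0, 0.687, 0.727, 0.0]
force: [0.7, 0.1, -0.4]
grip_width: 0.087
grip_force: 34.2
```

```bash
python3 s.py
cat > d.py <<'E'
from h import *
np.set_printoptions(precision=1,suppress=True)
im=snap('wrist','w4.png');a=cv2.imread('pics/w4.png');cv2.imwrite('pics/w4.png',cv2.resize(a,(768,576)))
for l in 'liner carton filler1 narrow_foot narrow_tab narrow_slot'.split():
    for q in spot_point('wrist',l)[:2]: print(l,q['xy'],round(q['score'],2),atz('wrist',q['xy'],4 if l=='liner' else 0))
E
python3 d.py
```

```text
15.25 [ 499.86 -288.48  310.31] [ 0.67  0.07 -0.39] [ 0.06 -0.01  0.02] 0.08743249837131392 34.15014624595642
stand frame [-204.68 -463.96  310.31]
liner [296.0, 94.6] 0.94 [ 549.9 -200.1    4. ]
liner [256.0, 235.0] 0.4 [ 504.7 -424.     4. ]
carton [254.7, 235.0] 0.74 [ 502.6 -426.3    0. ]
carton [267.9, 97.9] 0.61 [ 510.  -208.1    0. ]
filler1 [267.9, 97.1] 0.58 [ 509.9 -207.1    0. ]
narrow_foot [256.8, 187.0] 0.67 [ 501.4 -344.2    0. ]
narrow_tab [254.8, 268.6] 0.66 [ 505.9 -492.3    0. ]
narrow_slot [257.3, 235.3] 0.75 [ 506.6 -427.     0. ]
```

View pics/w4.png

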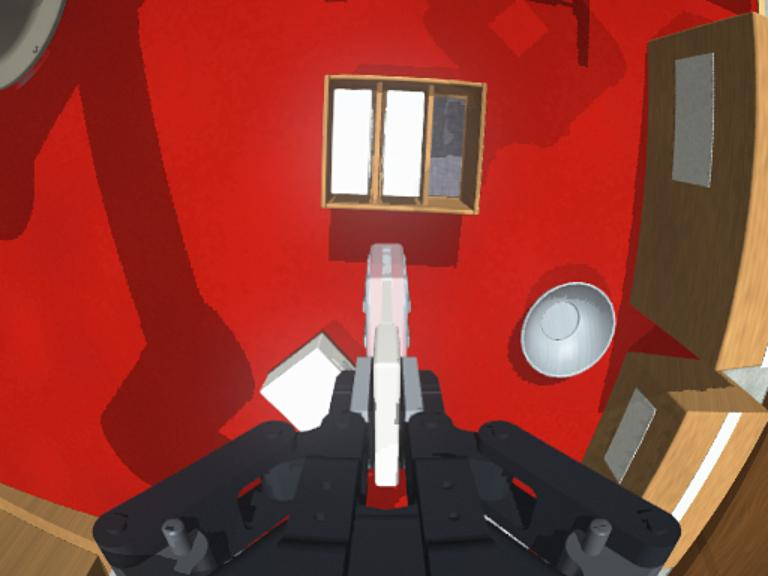

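The pack hangs straight in the grip. The carton rim's corners are at about (325,75), (487,83), (478,214) and (322,207), with the empty compartment on the right at (447,147).

Run:
```python
from h import *
np.set_printoptions(precision=2,suppress=True)
P=np.array([atz('wrist',np.array(q)/1.5,75)[:2] for q in((325,75),(487,83),(478,214),(322,207))]);print(P,P.mean(0))
r=cv2.minAreaRect(P.astype(np.float32));print(r)
for i in range(4): print(np.linalg.norm(P[i]-P[i-1]))
c=P.mean(0);e=(P[1]+P[2]-P[0]-P[3]);yaw=np.arctan2(e[1],e[0]);print('yaw',yaw);x=np.array([np.cos(yaw),np.sin(yaw)]);print('comp',c+42*x)
yaw2=np.arctan2(*(-(P[0]+P[1]-P[2]-P[3])*[1,-1]));print(yaw2)
# foot check
s=sense();print(proj('wrist',np.array(s['eef_pos'])-[0,0,138.5])*1.5)
t=c+42*x;tgt((t[0],t[1],250),np.pi/2+yaw)
```

```text
[[ 443.06 -152.2 ]
 [ 572.49 -149.93]
 [ 573.6  -258.86]
 [ 445.02 -260.56]] [ 508.54 -205.39]
((508.7343444824219, -205.5225830078125), (129.4503936767578, 108.92948150634766), 1.0072660446166992)
108.37081104249216
129.4503809537432
108.93251793382551
128.58990768958185
yaw 0.015415029242292903
comp [ 550.54 -204.74]
0.014080186849424364
[387.07 279.25]
shift [8.2  5.54 5.99] rot [0.   0.   0.04]
```

Call:
{"name": "step_arm", "arguments": {"commands": "0 2.5 1.7 0 0 0 0.04; 0 5 3.4 1 0 0 0.04; 0 7.2 4.9 3 0 0 0.04; 0 8.2 5.5 5 0 0 0.04; 0 8.2 5.5 6 0 0 0.04; 0 8.2 5.5 6 0 0 0.04; 0 8.2 5.5 6 0 0 0.04; 0 8.2 5.5 6 0 0 0.04; 0 8.2 5.5 6 0 0 0.04"}}

```text
time_s: 16.35
eef_pos: [550.1, -206.0, 251.2]
ee_rot: [0.001, 0.702, 0.712, 0.0]
force: [0.2, 0.1, -0.7]
grip_width: 0.089
grip_force: 34.1
```

```bash
python3 d.py; python3 -c "
from h import *
print(sense()['eef_pos'],sense()['force'])
tgt((550.5,-204.7,152),np.pi/2+.0147)"
```

```text
liner [258.3, 156.5] 0.83 [ 550.9 -199.9    4. ]
carton [223.9, 158.7] 0.74 [ 506.2 -203.8    0. ]
filler1 [228.2, 158.2] 0.82 [ 511.8 -202.8    0. ]
filler1 [193.8, 161.0] 0.67 [ 466.1 -206.7    0. ]
narrow_foot [256.7, 189.2] 0.75 [ 549.2 -244.4    0. ]
narrow_foot [224.5, 158.7] 0.37 [ 506.9 -203.4    0. ]
narrow_tab [254.9, 268.3] 0.67 [ 548.2 -368.4    0. ]
narrow_slot [255.2, 235.0] 0.78 [ 548. -312.    0.]
[ 550.08550904 -205.09559053  250.03640013] [-0.64302873 -0.71130568 -0.02435415]
shift [0.04 0.04 9.8 ] rot [0. 0. 0.]
```

View pics/w4.png

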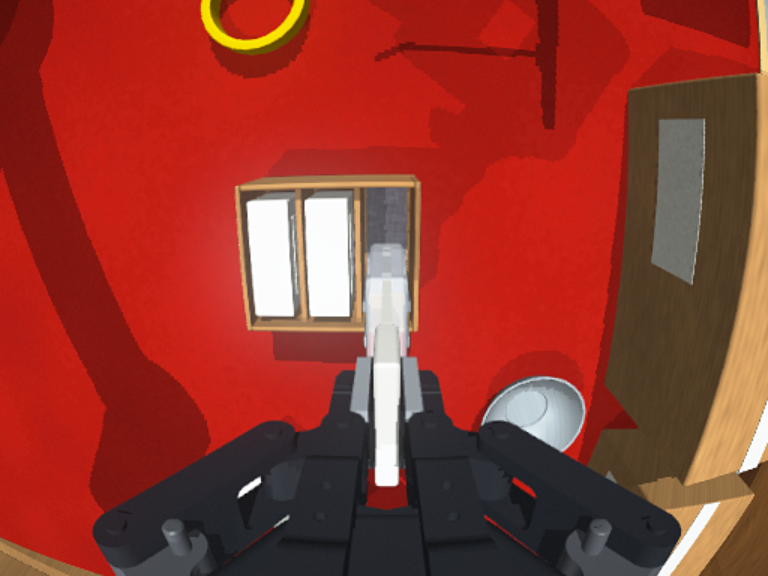

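The pack at column 387 is centred over the compartment, which spans columns 362 to 412. I'll lower it.

Call:
{"name": "step_arm", "arguments": {"commands": "0 0 0 1.5 0 0 0; 0 0 0 3 0 0 0; 0 0 0 4.5 0 0 0; 0 0 0 6 0 0 0; 0 0 0 7.5 0 0 0; 0 0 0 8.6 0 0 0; 0 0 0 9.4 0 0 0; 0 0 0 9.8 0 0 0; 0 0 0 9.8 0 0 0; 0 0 0 9.8 0 0 0; 0 0 0 9.8 0 0 0"}}

```text
time_s: 17.62
eef_pos: [550.5, -205.2, 152.7]
ee_rot: [0.001, 0.702, 0.712, 0.0]
force: [0.7, 0.5, -0.5]
grip_width: 0.089
grip_force: 34.2
```

Call:
{"name": "step_arm", "arguments": {"commands": "0 0 0 0.1 0 0 0; 0 0 0 0.2 0 0 0; 0 0 0 0.3 0 0 0; 0 0 0 0.4 0 0 0; 0 0 0 0.5 0 0 0; 0 0 0 0.5 0 0 0; 0 0 0 0.5 0 0 0"}}

```text
time_s: 18.2
eef_pos: [550.1, -205.0, 146.8]
ee_rot: [-0.0, 0.702, 0.712, -0.0]
force: [0.6, -0.4, -1.4]
grip_width: 0.086
grip_force: 34.2
```

Call:
{"name": "step_arm", "arguments": {"commands": "0 0 0 0.05 0 0 0; 0 0 0 0.1 0 0 0; 0 0 0 0.12 0 0 0; 0 0 0 0.12 0 0 0; 0 0 0 0.12 0 0 0"}}

```text
time_s: 18.62
eef_pos: [550.1, -205.0, 145.7]
ee_rot: [-0.0, 0.702, 0.712, 0.0]
force: [0.4, 0.0, -0.8]
grip_width: 0.088
grip_force: 34.2
```

Call:
{"name": "step_arm", "arguments": {"commands": "0 0 0 0.03 0 0 0; 0 0 0 0.06 0 0 0; 0 0 0 0.06 0 0 0; 0 0 0 0.06 0 0 0"}}

```text
time_s: 18.95
eef_pos: [550.1, -205.0, 145.1]
ee_rot: [0.0, 0.702, 0.712, -0.0]
force: [-0.5, 0.3, -0.2]
grip_width: 0.089
grip_force: 34.2
```

Call:
{"name": "step_arm", "arguments": {"commands": "0 0 0 0.03 0 0 0; 0 0 0 0.05 0 0 0; 0 0 0 0.05 0 0 0; 0 0 0 0.05 0 0 0"}}

```text
time_s: 19.28
eef_pos: [550.3, -205.0, 145.0]
ee_rot: [0.0, 0.702, 0.712, 0.0]
force: [-0.6, 0.9, 4.0]
grip_width: 0.09
grip_force: 34.8
```

Call:
{"name": "step_arm", "arguments": {"commands": "0 0 0 -0.03 0 0 0; 0 0 0 -0.03 0 0 0; 0.1 0 0 -0.03 0 0 0; 0.13 0 0 -0.03 0 0 0; 0.16 0 0 -0.03 0 0 0; 0.2 0 0 -0.03 0 0 0; 0.25 0 0 -0.03 0 0 0; 0.3 0 0 -0.03 0 0 0; 0.35 0 0 -0.03 0 0 0; 0.35 0 0 -0.03 0 0 0; 0.35 0 0 -0.03 0 0 0; 0.35 0 0 -0.03 0 0 0", "newtons": 20}}

```text
time_s: 20.28
eef_pos: [550.1, -205.0, 144.9]
ee_rot: [-0.0, 0.702, 0.712, 0.0]
force: [-0.5, -0.2, -0.9]
grip_width: 0.351
grip_force: 0.0
```

```bash
python3 s.py; python3 -c "
from h import *
im=snap('wrist','w5.png');a=cv2.imread('pics/w5.png');cv2.imwrite('pics/w5.png',cv2.resize(a,(768,576)))"
```

```text
20.2833 [ 550.11 -204.97  144.91] [-0.46 -0.24 -0.92] [ 0.    0.04 -0.01] 0.35058439011903136 0.0
stand frame [-149.91 -383.34  144.91]
```

View pics/w5.png

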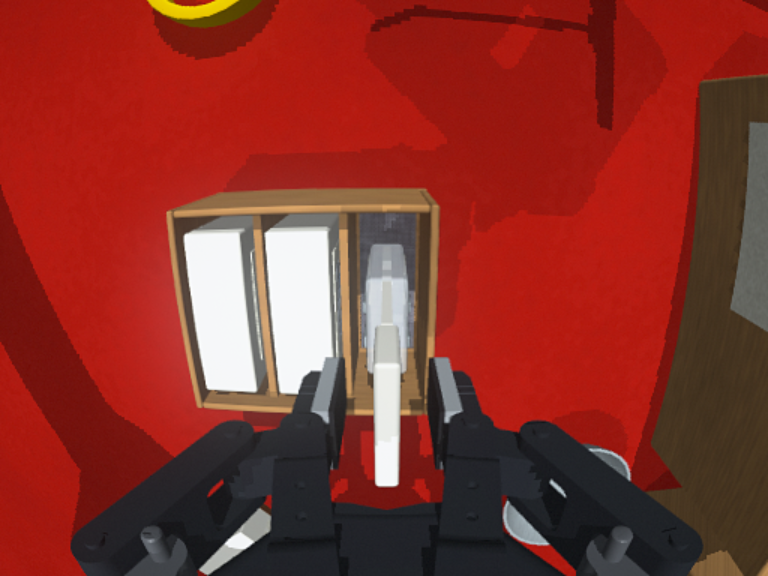

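The pack stands upright and free in the compartment, with the tab at (388,400) and the fingers clear on both sides. I'll retreat straight up.

Call:
{"name": "step_arm", "arguments": {"commands": "0.35 0 0 -0.3 0 0 0; 0.35 0 0 -1 0 0 0; 0.35 0 0 -2 0 0 0; 0.35 0 0 -4 0 0 0; 0.35 0 0 -7 0 0 0; 0.35 0 0 -10 0 0 0; 0.35 0 0 -13 0 0 0; 0.35 0 0 -15 0 0 0; 0.35 0 0 -15 0 0 0; 0.35 0 0 -15 0 0 0; 0.35 0 0 -15 0 0 0"}}

```text
time_s: 21.25
eef_pos: [549.9, -204.8, 294.4]
ee_rot: [-0.0, 0.702, 0.712, -0.0]
force: [0.0, 0.7, -0.1]
grip_width: 0.348
grip_force: 0.0
```

```bash
python3 s.py; python3 -c "
from h import *
im=snap('wrist','w6.png');a=cv2.imread('pics/w6.png');cv2.imwrite('pics/w6.png',cv2.resize(a,(768,576)))"
```

```text
21.25 [ 549.86 -204.83  294.43] [ 0.04  0.75 -0.07] [-0.02 -0.01 -0.01] 0.34840443719261915 0.0
stand frame [-150.15 -383.18  294.43]
```

View pics/w6.png

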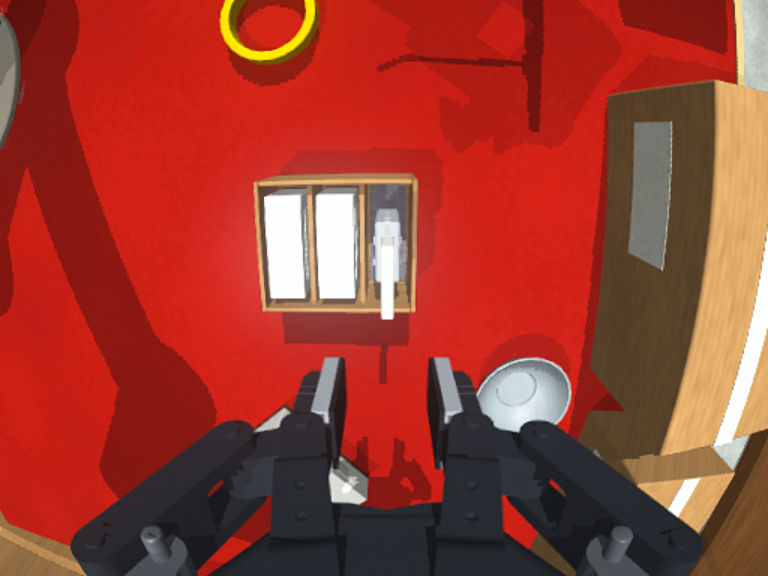

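The pack is upright at (388,265), centred in its compartment. The boxes in the carton are undisturbed and the gripper is clear.

```bash
python3 -c "
from rig import *
print(finish_job())"
```

```text
the job is handed in; nothing more can be done
None
```

The narrow pack is off its peg and standing upright, tab up, in the carton's empty compartment, and the job was handed in at about 21 s; the wrist force readings I took peaked at 5.3 N upward, with the gripped pack pressed down on the peg, and I did not measure the total load on the stand directly.

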